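# Tap a test specimen down onto its parallels

### The job

The metal specimen in the vise has been clamped a little too high and the two steel parallels under it have slipped lengthwise. Slide each parallel along until it is centred under the specimen, sticking out of the vise jaws equally at both ends, then take the mallet and tap the specimen down, on its flat shoulders at both sides of the stud, until it sits flat on the parallels and neither of them can slide any more. Tap with the mallet only, never touch the stud or press the specimen with the gripper, put the mallet back down on the bench, and leave the bottle, beaker, dial and tin where they stand.

Things in the scene. Friction and masses are not known exactly. Their poses are not given: they have to be found in the camera images.
- vise_bed (a point): Centre of the grey vise's flat bed, 30 mm above the bench; y runs along the jaws, x across them, z up. The bed is 150 mm across (x -85 to +65), 200 mm along y. The vise is bolted down, differently placed and turned each time.
- vise: The vise; origin below the bed's centre, at bench height, same axes. Two dark jaws 110 mm long (y -55 to +55) stand 50 mm above the bed: fixed at x +30 to +56, moving at x -62 to -30, with a screw and cross handle (100 mm along y, top 40 mm above the bed) out to x -126. The moving jaw clamps the specimen with a steady 20 N or so: leave it alone.
- parallel_a_mid (a point): Middle of one steel parallel: a bar 190 mm long (its y), 10 mm thick (x), 25 mm tall (z), 0.36 kg, on edge on the vise bed, 22 mm to the -x side of the bed's centre, 3 mm clear of the moving jaw. It has slipped up to 60 mm along y, either way; its longer end sticks out past the jaws and slides with a few newtons while the specimen is up. Centred: its middle at y = 0 of the vise bed.
- parallel_b_mid (a point): Middle of the other parallel, the same bar, next to the fixed jaw (about 22 mm towards +x of the bed's centre line). It has slipped 30 to 60 mm towards -y of the vise bed.
- specimen_mid (a point): Centre of the aluminium block, 60 mm across the jaws (x), 120 mm along them (y), 34 mm tall, 0.66 kg with its stud. Only jaw friction holds it, its underside 5 to 10 mm above the parallels. Seated, its top is 59 mm above the vise bed. Pressing one shoulder with 10 to 20 N slides that end down until it stops; the other end may rise a little and is tapped in turn.
- specimen: The same block, with its stud; origin at the centre of the underside.
- stud: The stud on the specimen; origin at the centre of the block's underside; the stud occupies 34 to 56 mm above that, 9 mm radius. Must not be touched.
- end_left (a point): Point on the specimen's top face, 42 mm from its middle towards +y: the middle of one shoulder, the place to tap.
- end_right (a point): Point on the specimen's top face, 42 mm from its middle towards -y: the middle of the other shoulder.
- parallel_a: The parallel beside the moving jaw; origin at the centre of its underside, axes as its middle point.
- parallel_b: The parallel beside the fixed jaw; origin at the centre of its underside.
- mallet_mid (a point): Centre of the mallet's head: a black rubber-faced block 42 x 42 mm, 95 mm tall, standing on a striking face, centre 47.5 mm above the bench. A round handle, 20 mm thick, sticks out level from the middle of its -x side to 151 mm from the centre. 0.6 kg, mostly head. Grip the head from above across its y sides, above the handle. It stands left or right of the vise.
- mallet: The mallet; origin at the centre of its underside.
- bottle: White lidded jar, 68 mm in diameter, 150 mm tall, beyond the vise. Leave it.
- dial: Round dial gauge on a foot, 100 mm in diameter, 108 mm tall, beyond the vise. Leave it.
- beaker: Glass beaker, 72 mm in diameter, 95 mm tall, on the side of the vise where the mallet is not. Leave it.
- tin: Small tin with black sides and a pale top, 52 mm in diameter, 45 mm tall, near the parallels' +y end on the moving jaw's side. Leave it.
Things that resemble listed ones, but are neither listed nor needed, are in the scene too. What is shaped like the parallel_a but blue is not meant. Of the things that look like the mallet, the smaller one is meant.

How it is judged:
By the outcome, as a careful person would: the job done as asked, in the order asked, and still so for the second after the job is handed in, with the robot touching nothing.
It also fails if it takes over 72 s, if anything falls off the work surface, if the arm or the gripper's body presses on something with over 40 N, if the wrist force passes 120 N, or if a joint passes its speed limit or range.

### The arm

A 7-joint arm with a two-finger parallel gripper is mounted at the origin on the work surface. World frame = base frame: x ahead of the robot, y to its left, z up, the work surface at z = 0. Lengths are in m, angles in rad, forces in N, time in s.
With the tool pointing down it reaches from about 0.4 to 0.75 m from the base axis. Payload 19.5 kg.
Tool frame: the origin (TCP) lies on the front face of the gripper's body, between the roots of the fingers; the fingertips stand 73 mm ahead of it and the grasp point (between the pads) lies 54 mm ahead of it; z points along the fingers, x is the direction in which the jaws open and shut, and the axes are right-handed (so a half turn about z gives the same grasp; the last joint's range is limited). The gripper opens to 85 mm and grips with 20 to 120 N. Pads are 22 mm wide; open, the fingers measure 114 mm over their backs; the gripper's body (76 mm by 85 mm) begins 54 mm behind the grasp point. The pads swing forward as they close: fully open they stand 13 mm farther back than shut.
Start: joints at [1.063, 0.707, -0.028, 1.485, 0.022, 0.951, -0.075], TCP at [0.258, -0.514, 0.304] pointing down, gripper open.
Joint ranges: [-2.71, 2.71], [-0.32, 2.16], [-1.57, 1.52], [0, 2.45], [-1.46, 4.6], [0, 2.02], [-2.83, 2.83]. Speed limits (rad/s): [1.89, 1.89, 2.57, 2.57, 3.01, 3.01, 3.01].

### API

Orientations are given as a 3x3 rotation matrix whose columns are the frame's x, y, z axes.
In Python, from station import env gives the robot as it stands. The module is installed in compiled form; this text tells all that it offers.
- The arm moves only by the tool send_rows, never from a script. Its argument "series" is a list of rows, each a list of 6 numbers: the shift along the tool's x, y, z in mm, then the turn, a rotation vector about the tool's x, y, z in rad. In form: [[dx, dy, dz, rx, ry, rz], ...]. A call has 1 to 5 rows; each row shifts and turns the pose as measured when the row begins, along the tool's axes as they then stand; what a row does not reach is not made up. A row lasts 1/12 s, in which the tool goes at most 41.7 mm and 7.16 degrees, less where a joint would pass 70% of its speed; a pose out of reach is approached as far as the arm can. A call is refused whole if a number of a shift passes 41.7 or a number of a turn 0.125, either way. A call with a gripper value outside its range is refused whole. "jaw" is the finger opening in mm, from 0 to 85.4, set as the call begins (left out, the last holds). The fingers move at their own pace and stop on an object; the grip force is fixed at half the most. Time passes only in rows, so rows that do not move let the fingers close. It gives the time, the measured TCP pose, the force and the opening at its end, in the units of the state.
- env.get_obs(): the state, without advancing time (a new reading comes with each control period).
- env.grab_frame(name): name is "scene" or "top"; returns a dict with "pixels" (384x512x3 uint8, red, green, blue), "intrinsics" (3x3 intrinsics, pixels), "pose" (4x4, takes a point from camera to world coordinates). Camera axes: x right, y down, z forward; pixel columns grow to the right and rows downward; lengths in m; the calibration is good to about 2 mm. A picture is of the moment at which its call begins. There is no depth.
- env.close_job(): hands the job in, once; it reports no verdict.
Trained networks look in the newest picture that a camera, given by its name, has taken for a name from the list of things; names that differ only in an ending like _2 or _b are one class to them, and where a whole thing is asked for, a point or a joint stands for the part that bears it (a point fixed in the world has none). Each returns a list of dicts, best first, with "confidence" (0 to 1); they miss things now and then, are a little off and sometimes report something else, mostly with a low value. They report only what shows in the picture. A call takes as long as a camera call. They do not tell look-alikes from the thing itself.
- env.cut_out(thing, camera): "region" (384x512 bool, what is visible of it) and "rect" ([centre column, centre row, width, height] in pixels, round what is visible of it).
The state is a dict: "time": time; "q": joint angles; "joint_velocities": joint speeds; "joint_efforts": joint torques, N m; "eef_pos": TCP position; "ee_rot": TCP orientation; "force": force on the tool from outside, world axes, zero at the start; "ft_torque": the same for the moment, N m; "grip_width": opening from 0.0 (shut) to 1.0 (fully open).
Only numpy, scipy, OpenCV 4.12 (cv2) and the standard library are available. Lean on these libraries where they do the work, as an engineer would, in place of code of your own. Each camera call takes 0.05 s, during which the arm holds its last target. There are 200 camera calls.

## Working session

There is one attempt and no reset: what is moved stays moved. The work goes in short steps, Python scripts to look and compute and a tool call to move; the robot and the scene stay as the last step left them, time stands still between calls to the robot, and variables do not carry over. Pictures are saved under pics/ and viewed, about 8 in all and at most 12, crops included, and the job is handed in when it is done.

Besides the shell and the picture viewer there is one more tool, called after "Request:" as name(argument=value, ...), one argument or row to a line, values as JSON. send_rows: Moves the arm, as the interface text tells. Its arguments: {"type":"object","properties":{"series":{"type":"array"},"jaw":{"type":"number"}},"required":["series"]}

```bash
mkdir -p pics
cat > h.py <<'E'
import numpy as np, cv2
from station import env
def shot(n,f=None):
    d=env.grab_frame(n)
    if f: cv2.imwrite('pics/'+f,cv2.cvtColor(d['pixels'],cv2.COLOR_RGB2BGR))
    return d
def ray(d,uv):
    K=np.array(d['intrinsics']);T=np.array(d['pose'])
    r=T[:3,:3]@np.linalg.solve(K,[uv[0],uv[1],1.]);return T[:3,3],r
def atz(d,uv,z):
    o,r=ray(d,uv);return o+r*(z-o[2])/r[2]
def proj(d,p):
    K=np.array(d['intrinsics']);T=np.array(d['pose'])
    c=T[:3,:3].T@(np.array(p)-T[:3,3]);c=K@c;return c[:2]/c[2]
E
python3 - <<'E'
from h import *
a=shot('top','top.png');b=shot('scene','scene.png')
im=np.hstack([cv2.imread('pics/top.png'),cv2.imread('pics/scene.png')])
print(np.round(a['pose'],3),np.round(b['pose'],3),a['intrinsics'],b['intrinsics'])
for cam in ['top','scene']:
  for t in ['vise','specimen','stud','parallel_a','mallet','bottle','dial','beaker','tin']:
    r=env.cut_out(t,cam)
    print(cam,t,[(np.round(x['confidence'],2),np.round(x['rect'])) for x in r[:4]])
o=env.get_obs();print(o['time'],o['eef_pos'],np.round(o['ee_rot'],3),o['force'])
E
```

```text
[[-0.026 -0.996  0.085  0.47 ]
 [-1.     0.025 -0.007 -0.124]
 [ 0.005 -0.085 -0.996  1.311]
 [ 0.     0.     0.     1.   ]] [[-0.353  0.692 -0.63   1.209]
 [ 0.936  0.264 -0.235  0.134]
 [ 0.004 -0.672 -0.74   0.838]
 [ 0.     0.     0.     1.   ]] [[350.34581657   0.         259.27048442]
 [  0.         350.34581657 190.98765632]
 [  0.           0.           1.        ]] [[347.5238568    0.         252.58430897]
 [  0.         347.5238568  193.94347463]
 [  0.           0.           1.        ]]
top vise [(np.float64(0.6), array([235., 200.,  71.,  56.])), (np.float64(0.49), array([251., 155.,  22.,  26.]))]
top specimen [(np.float64(0.69), array([230., 190.,  38.,  19.]))]
top stud [(np.float64(0.25), array([195., 230.,  14.,   9.]))]
top parallel_a []
top mallet [(np.float64(0.69), array([333., 228.,  30.,  45.])), (np.float64(0.55), array([391., 192.,  36.,  67.]))]
top bottle [(np.float64(0.88), array([202., 155.,  25.,  30.])), (np.float64(0.6), array([262., 194.,  25.,   3.])), (np.float64(0.58), array([231., 190.,  37.,  24.]))]
top dial [(np.float64(0.71), array([251., 155
[... 516 characters left out ...]
])), (np.float64(0.55), array([238., 243.,  34.,  40.]))]
scene mallet [(np.float64(0.81), array([185., 157.,  17.,  44.])), (np.float64(0.56), array([120., 154.,  48.,  64.]))]
scene bottle []
scene dial [(np.float64(0.93), array([236., 243.,  35.,  32.])), (np.float64(0.46), array([183., 157.,  18.,  45.])), (np.float64(0.33), array([239., 210.,  23.,  11.]))]
scene beaker [(np.float64(0.75), array([185., 157.,  22.,  45.])), (np.float64(0.74), array([416., 234.,  35.,  40.]))]
scene tin [(np.float64(0.7), array([330., 200.,  18.,  22.]))]
1.0 [ 0.25824677 -0.5137359   0.30389208] [[ 0.449 -0.893 -0.   ]
 [-0.893 -0.449  0.   ]
 [-0.     0.    -1.   ]] [-0.36973915 -0.89208942 -0.01983191]
```

View pics/top.png

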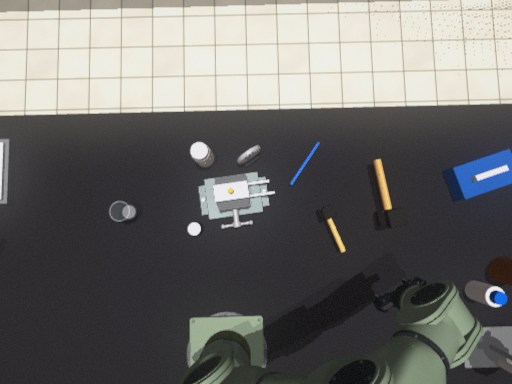

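View pics/scene.png

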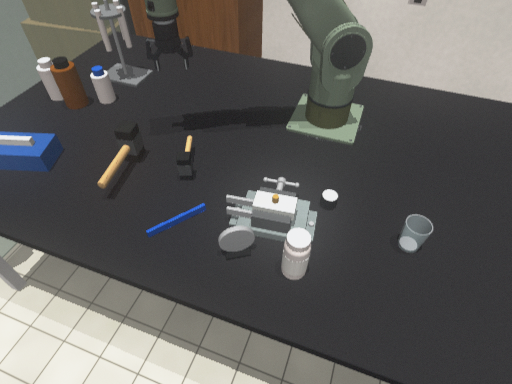

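The top view shows the vise at (235,195) with its screw towards the robot, and both parallels sticking out to the right (-y). 
Mallet candidates: the small one, head (327,213) in top and (186,160) in scene, and the large one, head (393,218) in top. I choose the small one. 
Parallel look-alike: the blue bar at (305,163), which I ignore.

Run:
```python
import cv2,numpy as np
t=cv2.imread('pics/top.png')[145:260,185:355];s=cv2.imread('pics/scene.png')[130:260,170:350]
t=cv2.resize(t,None,fx=4.4,fy=4.4,interpolation=cv2.INTER_CUBIC);t=cv2.convertScaleAbs(t,alpha=1.3,beta=20)
s=cv2.resize(s,None,fx=4.4,fy=4.4,interpolation=cv2.INTER_CUBIC);s=cv2.convertScaleAbs(s,alpha=1.1,beta=15)
cv2.imwrite('pics/tc.png',t);cv2.imwrite('pics/sc.png',s);print(t.shape,s.shape)
```

```text
(506, 748, 3) (572, 792, 3)
```

View pics/tc.png

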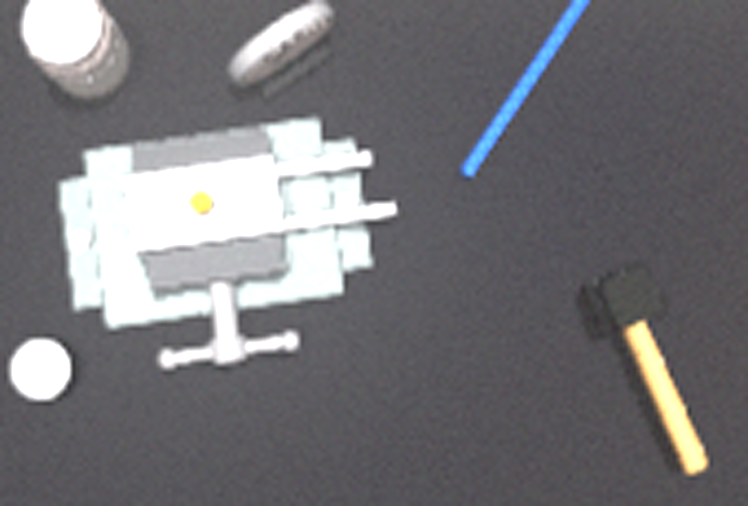

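View pics/sc.png

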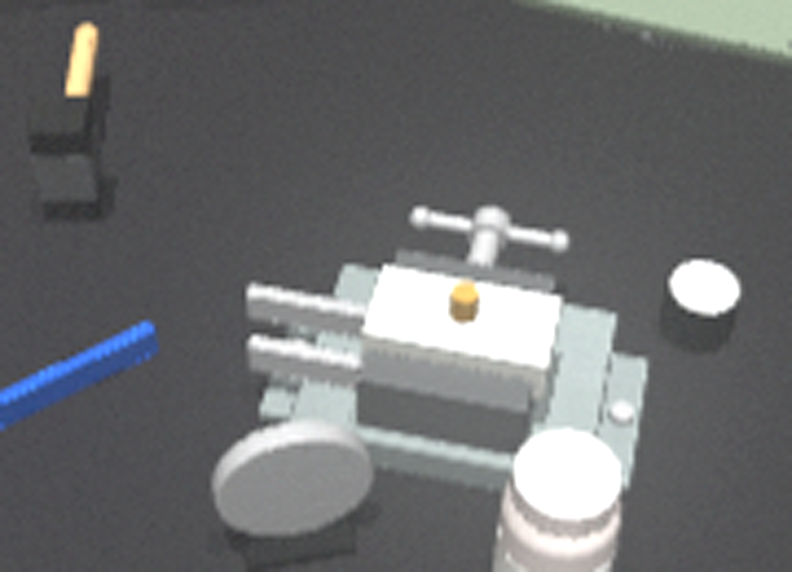

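The top crop shows the bed corners at (83,152), (320,118), (342,292) and (108,326). The -y ends of the parallels are at (372,158) for b and (397,209) for a. The small mallet's head top is near (633,296), and its handle runs to (697,470). The scene crop agrees, so the choice of mallet and parallels holds.

```bash
cat > m.py <<'E'
from h import *
from scipy.optimize import least_squares
a=shot('top');b=shot('scene')
T=lambda p:np.array(p)/4.4+[185,145]-.4
S=lambda p:np.array(p)/4.4+[170,130]-.4
def W(v,p): c,s=np.cos(v[2]),np.sin(v[2]);return np.array([v[0]+c*p[0]-s*p[1],v[1]+s*p[0]+c*p[1],p[2]])
pts=[(a,T(q),p) for q,p in [((83,152),(.065,.1,.03)),((320,118),(.065,-.1,.03)),((342,292),(-.085,-.1,.03)),((108,326),(-.085,.1,.03)),((132,143),(.056,.055,.08)),((270,127),(.056,-.055,.08)),((152,292),(-.062,.055,.08)),((285,272),(-.062,-.055,.08))]]
pts+=[(b,S(q),p) for q,p in [((615,314),(-.085,.1,.03)),((345,264),(-.085,-.1,.03)),((553,280),(-.062,.055,.08)),((399,250),(-.062,-.055,.08))]]
f=lambda v:np.concatenate([proj(d,W(v,p))-u for d,u,p in pts])
r=least_squares(f,[.55,0,0]);v=r.x;print('vise',v,np.degrees(v[2]));print(np.round(r.fun.reshape(-1,2),1).tolist())
def V(w): c,s=np.cos(v[2]),np.sin(v[2]);d=w[:2]-v[:2];return np.round(np.array([c*d[0]+s*d[1],-s*d[0]+c*d[1]])*1000,1)
print('a end',V(atz(a,T((397,209)),.055)),V(atz(b,S((250,286)),.055)))
print('b end',V(atz(a,T((372,158)),.055)),V(atz(b,S((250,338)),.055)))
print('stud',V(atz(a,T((201,203)),.118)))
for q in [(565,297),(385,265),(365,333),(553,367)]: print('spec',V(atz(b,S(q),.097)))
print('mallet head',atz(a,T((633,296)),.095),'hs',atz(a,T((636,325)),.055),'he',atz(a,T((696,468)),.055))
for q in [(35,105),(97,105),(92,150),(32,150)]: print('mh sc',atz(b,S(q),.095))
print('m handle sc',atz(b,S((87,27)),.0475),'foot',atz(b,S((43,205)),0),atz(b,S((98,200)),0))
E
python3 m.py
```

```text
vise [ 0.57825313 -0.03583901  0.11239764] 6.439910641480054
[[0.2, -1.0], [0.2, -0.7], [0.8, 0.1], [-0.4, -0.1], [-0.2, 0.1], [-0.7, -0.5], [-0.4, -0.7], [0.4, -0.5], [0.8, -0.6], [-0.4, -1.0], [0.8, -1.1], [-0.3, -1.0]]
a end [ -23.9 -150.7] [ -22.4 -149.8]
b end [  20.5 -136.3] [  22.6 -135.9]
stud [-3.1  3.3]
spec [-28.2  64.5]
spec [-26.7 -55.5]
spec [ 33.8 -53.8]
spec [31.6 66.6]
mallet head [ 0.49468978 -0.37029707  0.095     ] hs [ 0.47191816 -0.37984884  0.055     ] he [ 0.35569901 -0.42340376  0.055     ]
mh sc [ 0.49716208 -0.38958221  0.095     ]
mh sc [ 0.48095849 -0.3471658   0.095     ]
mh sc [ 0.52548953 -0.32808395  0.095     ]
mh sc [ 0.54070578 -0.36794558  0.095     ]
m handle sc [ 0.35071638 -0.43049962  0.0475    ] foot [ 0.50753848 -0.39358497  0.        ] [ 0.48742838 -0.35632308  0.        ]
```

```bash
cat >> h.py <<'E'
from scipy.spatial.transform import Rotation as R
VX,VY,VA=.5783,-.0358,.1124
def vw(x,y): c,s=np.cos(VA),np.sin(VA);return VX+c*x-s*y,VY+s*x+c*y
def toV(w): c,s=np.cos(VA),np.sin(VA);d=np.array(w)[:2]-[VX,VY];return np.array([c*d[0]+s*d[1],-s*d[0]+c*d[1]])
def down(ang): # tool x at ang, z down
    c,s=np.cos(ang),np.sin(ang);return np.array([[c,s,0],[s,-c,0],[0,0,-1.]])
def plan(pt,Rt,n=None,step=38,P=None):
    o=env.get_obs()
    p,Rm=(np.array(o['eef_pos']),np.array(o['ee_rot'])) if P is None else P
    pt=np.array(pt,float);rv=R.from_matrix(Rm.T@Rt).as_rotvec()
    n=n or int(max(np.ceil(np.linalg.norm(pt-p)*1000/step),np.ceil(np.linalg.norm(rv)/.115),1))
    rows=[]
    for k in range(n):
        m=n-k;d=Rm.T@(pt-p)/m*1000;rv=R.from_matrix(Rm.T@Rt).as_rotvec()/m
        row=np.r_[np.round(d,1),np.round(rv,3)];rows.append(row.tolist())
        p=p+Rm@row[:3]/1000;Rm=Rm@R.from_rotvec(row[3:]).as_matrix()
    for i in range(0,n,5): print(str(rows[i:i+5]).replace(' ',''))
    return p,Rm
def st():
    o=env.get_obs();print('t',round(o['time'],2),'p',np.round(o['eef_pos'],4),'V',np.round(toV(o['eef_pos'])*1000,1),'f',np.round(o['force'],1),'w',round(o['grip_width'],3),'ang',np.round(np.degrees(np.arctan2(o['ee_rot'][1][0],o['ee_rot'][0][0])),1),'q',np.round(o['q'],2))
E
python3 - <<'E'
from h import *
st()
P=plan([*vw(-.022,-.195),.24],down(VA))
E
```

```text
t 1.1 p [ 0.2582 -0.5137  0.3039] V [-371.7 -439. ] f [-0.5  0.1  0.2] w 1.003 ang -63.3 q [ 1.06  0.71 -0.03  1.48  0.02  0.95 -0.08]
[[-9.0,-34.4,5.3,-0.0,0.0,-0.101],[-5.5,-35.1,5.3,-0.0,0.0,-0.101],[-1.9,-35.5,5.3,-0.0,0.0,-0.102],[1.7,-35.5,5.3,-0.0,0.0,-0.101],[5.3,-35.1,5.3,-0.0,0.0,-0.102]]
[[8.8,-34.4,5.3,-0.0,0.0,-0.101],[12.3,-33.4,5.3,-0.0,0.0,-0.102],[15.6,-31.9,5.4,-0.0,0.0,-0.101],[18.7,-30.2,5.3,-0.0,0.0,-0.102],[21.7,-28.1,5.4,-0.0,0.0,-0.101]]
[[24.4,-25.8,5.3,-0.0,0.0,-0.102],[26.9,-23.2,5.4,-0.0,0.0,-0.101]]
```

Request:
send_rows(
  jaw=0,
  series=[
    [-9, -34.4, 5.3, 0, 0, -0.101],
    [-5.5, -35.1, 5.3, 0, 0, -0.101],
    [-1.9, -35.5, 5.3, 0, 0, -0.102],
    [1.7, -35.5, 5.3, 0, 0, -0.101],
    [5.3, -35.1, 5.3, 0, 0, -0.102],
  ],
)

```text
time: 1.52
eef_pos: [0.3901, -0.3975, 0.2768]
ee_rot: [[0.829, -0.559, -0.002], [-0.559, -0.829, -0.005], [0.001, 0.005, -1.0]]
force: [0.2, -0.6, -0.6]
grip_width: 0.301
```

Request:
send_rows(
  series=[
    [8.8, -34.4, 5.3, 0, 0, -0.101],
    [12.3, -33.4, 5.3, 0, 0, -0.102],
    [15.6, -31.9, 5.4, 0, 0, -0.101],
    [18.7, -30.2, 5.3, 0, 0, -0.102],
    [21.7, -28.1, 5.4, 0, 0, -0.101],
  ],
)

```text
time: 1.93
eef_pos: [0.5274, -0.2717, 0.2486]
ee_rot: [[0.998, -0.061, -0.001], [-0.061, -0.998, -0.006], [-0.0, 0.006, -1.0]]
force: [0.6, -0.6, -0.1]
grip_width: 0.002
```

Run:
```python
from h import *
st()
P=plan([*vw(-.022,-.19),.2],down(VA))
P=plan([*vw(-.022,-.19),.118],down(VA),P=P)
```

```text
t 1.93 p [ 0.5274 -0.2717  0.2486] V [ -77.  -228.7] f [ 0.6 -0.6 -0.1] w 0.002 ang -3.5 q [ 0.55  0.81 -0.26  1.49  0.25  0.88  0.14]
[[15.8,-16.0,16.1,0.002,0.0,-0.058],[16.7,-15.0,16.1,0.002,0.0,-0.058],[17.6,-13.9,16.2,0.002,0.001,-0.058]]
[[-0.0,-0.0,27.3,0.0,-0.0,0.0],[-0.0,-0.0,27.3,0.0,-0.0,0.0],[-0.0,-0.0,27.4,0.0,-0.0,0.0]]
```

Request:
send_rows(
  series=[
    [15.8, -16, 16.1, 0.002, 0, -0.058],
    [16.7, -15, 16.1, 0.002, 0, -0.058],
    [17.6, -13.9, 16.2, 0.002, 0, -0.058],
    [0, 0, 27, 0, 0, 0],
    [0, 0, 27, 0, 0, 0],
  ],
)

```text
time: 2.35
eef_pos: [0.587, -0.2164, 0.1458]
ee_rot: [[0.99, 0.138, 0.009], [0.138, -0.99, 0.002], [0.009, -0.0, -1.0]]
force: [-0.6, -1.0, -0.3]
grip_width: 0.005
```

Run:
```python
from h import *
st()
P=plan([*vw(-.022,-.185),.118],down(VA))
d=shot('scene');c=d['pixels'][120:260,160:360];cv2.imwrite('pics/p1.png',cv2.resize(c[:,:,::-1],None,fx=4,fy=4,interpolation=cv2.INTER_CUBIC))
```

```text
t 2.35 p [ 0.587  -0.2164  0.1458] V [ -11.6 -180.4] f [-0.6 -1.  -0.3] w 0.005 ang 8.0 q [ 0.43  0.99 -0.27  1.44  0.33  0.75  0.17]
[[-10.7,4.3,27.7,-0.0,-0.009,0.026]]
```

View pics/p1.png

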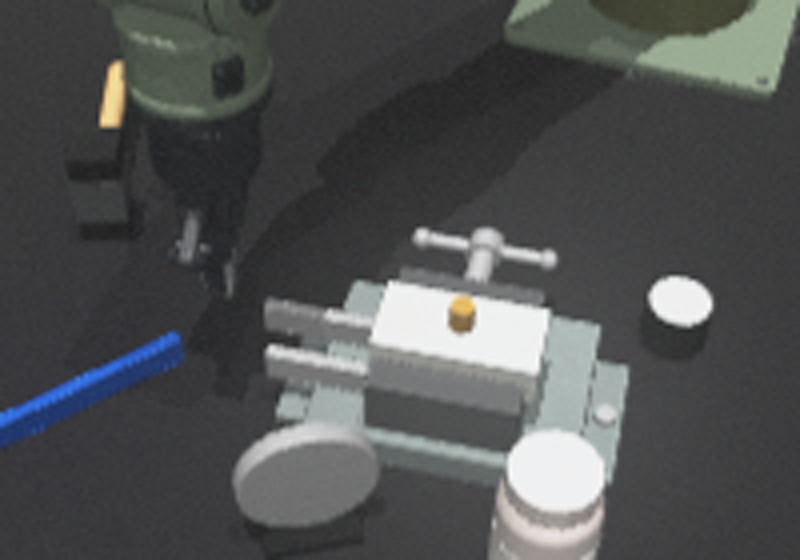

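The fingertips are at crop (228,295), clear of the ends of the parallels at (268,310) and (268,355).

Request:
send_rows(
  series=[
    [-10.7, 4.3, 14, 0, -0.009, 0.026],
    [0, 0, 13, 0, 0, 0],
    [0, 0, 0, 0, 0, 0],
  ],
)

```text
time: 2.65
eef_pos: [0.5752, -0.2206, 0.1119]
ee_rot: [[0.993, 0.114, -0.007], [0.114, -0.994, 0.004], [-0.007, -0.004, -1.0]]
force: [-0.1, 0.3, 0.3]
grip_width: 0.001
```

Run:
```python
from h import *
d=shot('scene')
for z in (.0728,.0598): print(proj(d,[.587,-.2164,z])*4-[640,480])
st()
P=plan([*vw(-.022,-.180),.118],down(VA))
```

```text
[221.00059512 285.25689524]
[222.30366375 296.92863477]
t 2.7 p [ 0.5754 -0.221   0.1131] V [ -23.7 -183.7] f [-0.4 -1.1  0.9] w 0.0 ang 6.5 q [ 0.43  1.03 -0.25  1.48  0.34  0.68  0.14]
[[1.7,-3.8,-4.9,-0.004,0.006,0.001]]
```

Request:
send_rows(
  series=[
    [1.7, -5, -4.9, -0.004, 0.006, 0],
    [0, -8, 0, 0, 0, 0],
    [0, -6, 0, 0, 0, 0],
    [0, -4, 0, 0, 0, 0],
  ],
)

```text
time: 3.03
eef_pos: [0.5763, -0.1967, 0.1225]
ee_rot: [[0.994, 0.113, 0.006], [0.113, -0.994, -0.002], [0.006, 0.003, -1.0]]
force: [0.3, -1.5, -0.8]
grip_width: 0.001
```

Request:
send_rows(
  series=[
    [0, -6, 0, 0, 0, 0],
    [0, -6, 0, 0, 0, 0],
    [0, -6, 0, 0, 0, 0],
  ],
)

```text
time: 3.28
eef_pos: [0.5746, -0.1771, 0.1237]
ee_rot: [[0.994, 0.113, 0.008], [0.113, -0.994, -0.003], [0.008, 0.004, -1.0]]
force: [0.0, -1.4, -0.7]
grip_width: -0.004
```

Run:
```python
from h import *
st()
P=plan([*vw(-.022,-.110),.118],down(VA),step=8)
```

```text
t 3.28 p [ 0.5746 -0.1771  0.1237] V [ -19.5 -140. ] f [ 0.  -1.4 -0.7] w -0.004 ang 6.5 q [ 0.36  0.99 -0.23  1.55  0.34  0.63  0.07]
[[-0.6,-7.5,1.4,0.001,-0.002,0.0],[-0.6,-7.5,1.4,0.001,-0.002,0.0],[-0.6,-7.5,1.4,0.001,-0.002,0.001],[-0.6,-7.5,1.5,0.001,-0.002,0.0]]
```

Run:
```python
from h import *
d=shot('scene');c=d['pixels'][170:245,200:300];cv2.imwrite('pics/p2.png',cv2.resize(c[:,:,::-1],None,fx=7,fy=7,interpolation=cv2.INTER_CUBIC))
```

```text
(no output)
```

View pics/p2.png

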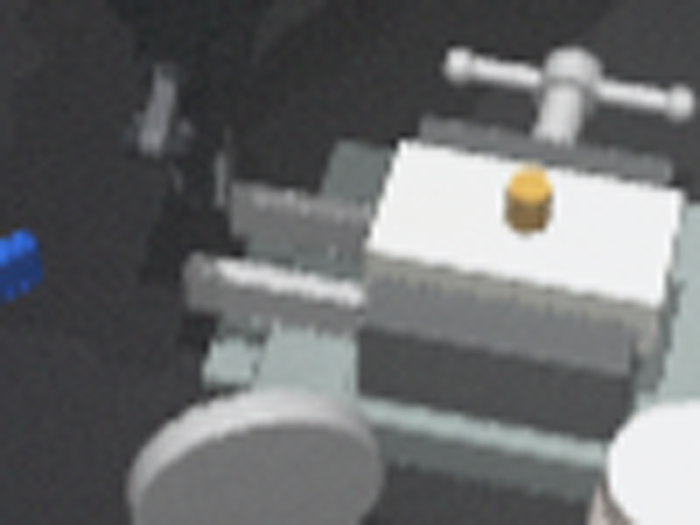

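Parallel a is being pushed: its end is now at crop (230,184), ahead of b's end at (188,258).

Run:
```python
from h import *
d=shot('scene')
u=np.array([230,185])/7+[200,170]-.4; print(toV(atz(d,u,.055))*1000, toV(atz(d,np.array([187,258])/7+[200,170]-.4,.055))*1000)
st()
```

```text
[ -21.39119249 -130.3977792 ] [  22.72778627 -136.22439255]
t 3.38 p [ 0.5747 -0.1762  0.1237] V [ -19.4 -139.1] f [-0.3 -0.7 -0. ] w 0.003 ang 6.6 q [ 0.36  0.99 -0.23  1.55  0.34  0.63  0.07]
```

Request:
send_rows(
  series=[
    [-0.6, -6, 2, 0.001, -0.004, 0],
    [-0.6, -6, 2, 0.001, -0.004, 0],
    [-0.6, -6, 2, 0, 0, 0],
  ],
)

```text
time: 3.63
eef_pos: [0.5709, -0.1595, 0.1177]
ee_rot: [[0.994, 0.113, 0.0], [0.113, -0.994, -0.003], [-0.0, 0.003, -1.0]]
force: [0.1, -3.3, 2.2]
grip_width: -0.003
```

Request:
send_rows(
  series=[
    [-0.3, -6, 0, 0, 0, 0],
    [0, -5, 0, 0, 0, 0],
    [0, -3, 0, 0, 0, 0],
    [0, -1, 0, 0, 0, 0],
  ],
)

```text
time: 3.97
eef_pos: [0.5683, -0.1417, 0.117]
ee_rot: [[0.994, 0.114, -0.001], [0.114, -0.994, -0.003], [-0.001, 0.003, -1.0]]
force: [0.3, -2.2, 0.8]
grip_width: -0.001
```

Run:
```python
from h import *
st()
```

```text
t 3.97 p [ 0.5683 -0.1417  0.117 ] V [ -21.8 -104.2] f [ 0.3 -2.2  0.8] w -0.001 ang 6.5 q [ 0.29  0.99 -0.21  1.61  0.33  0.58  0.01]
```

Request:
send_rows(
  series=[
    [0, 25, 0, 0, 0, 0],
    [0, 25, 0, 0, 0, 0],
    [8, 8, 0, 0, 0, 0],
    [18, 0, 0, 0, 0, 0],
    [16, 0, 0, 0, 0, 0],
  ],
)

```text
time: 4.38
eef_pos: [0.616, -0.1951, 0.117]
ee_rot: [[0.993, 0.115, -0.004], [0.115, -0.993, -0.0], [-0.004, -0.0, -1.0]]
force: [0.6, 0.5, 0.1]
grip_width: 0.002
```

Run:
```python
from h import *
st();d=shot('scene');t=shot('top')
c=cv2.resize(d['pixels'][170:245,200:300,::-1],None,fx=5,fy=5,interpolation=cv2.INTER_CUBIC)
e=cv2.resize(t['pixels'][165:240,190:290,::-1],None,fx=5,fy=5,interpolation=cv2.INTER_CUBIC)
cv2.imwrite('pics/p3.png',cv2.resize(np.hstack([c,e]),None,fx=.8,fy=.8))
st();P=plan([*vw(.022,-.155),.118],down(VA),step=8)
```

```text
t 4.38 p [ 0.616  -0.1951  0.117 ] V [  19.6 -162.6] f [0.6 0.5 0.1] w 0.002 ang 6.6 q [ 0.37  1.06 -0.26  1.35  0.32  0.77  0.12]
t 4.48 p [ 0.6169 -0.194   0.1166] V [  20.6 -161.5] f [-0.1  0.3 -0.5] w 0.003 ang 6.7 q [ 0.37  1.06 -0.26  1.35  0.32  0.77  0.12]
[[1.4,-6.5,-1.4,-0.001,0.003,0.004]]
```

View pics/p3.png

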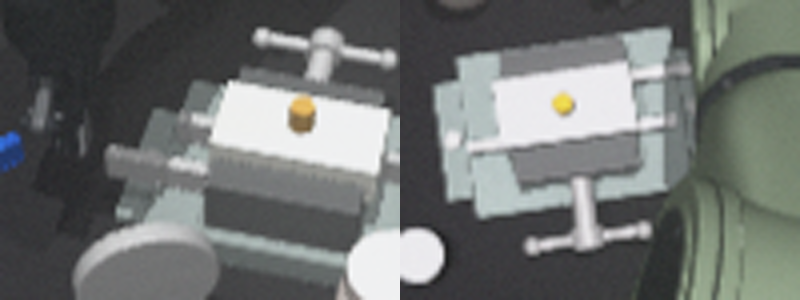

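In the top half, parallel a sticks out at both ends, from about (468,148) on the left to (675,121) on the right. Parallel b still sticks out only to -y.

Request:
send_rows(
  series=[
    [1.4, -6, -1, 0, 0.003, 0.004],
    [0, -6, 0, 0, 0, 0],
    [0, -6, 0, 0, 0, 0],
    [0, -6, 0, 0, 0, 0],
    [0, -6, 0, 0, 0, 0],
  ],
)

```text
time: 4.9
eef_pos: [0.613, -0.1616, 0.1172]
ee_rot: [[0.994, 0.111, -0.002], [0.111, -0.994, 0.001], [-0.002, -0.001, -1.0]]
force: [-0.3, -1.1, -1.1]
grip_width: 0.0
```

Run:
```python
from h import *
t=shot('top');f=lambda u:toV(atz(t,np.array(u)/4+[190-100,165]-.4,.055))*1000
print(f((468,148)),f((675,121)))
st();P=plan([*vw(.022,-.104),.118],down(VA),step=6)
```

```text
[-24.18221017  96.60392225] [-25.60502585 -90.62453184]
t 4.95 p [ 0.6131 -0.16    0.1173] V [  20.6 -127.3] f [-0.8  2.   0.2] w -0.004 ang 6.5 q [ 0.32  1.04 -0.24  1.41  0.32  0.73  0.06]
[[0.3,-5.8,-0.2,-0.001,0.0,0.0],[0.4,-5.8,-0.2,-0.0,0.001,0.0],[0.3,-5.9,-0.1,-0.001,0.0,0.0],[0.4,-5.8,-0.2,-0.0,0.001,0.001]]
```

Request:
send_rows(
  series=[
    [0.3, -5.8, 0, 0, 0, 0],
    [0.4, -5.8, 0, 0, 0, 0],
    [0.3, -4, 0, 0, 0, 0],
    [0.3, -2, 0, 0, 0, 0],
  ],
)

```text
time: 5.28
eef_pos: [0.612, -0.1404, 0.1176]
ee_rot: [[0.994, 0.113, -0.002], [0.113, -0.994, 0.001], [-0.002, -0.002, -1.0]]
force: [1.4, -1.6, -0.4]
grip_width: 0.003
```

Run:
```python
from h import *
st()
```

```text
t 5.28 p [ 0.612  -0.1404  0.1176] V [  21.8 -107.7] f [ 1.4 -1.6 -0.4] w 0.003 ang 6.5 q [ 0.28  1.04 -0.24  1.43  0.31  0.71  0.03]
```

Request:
send_rows(
  series=[
    [0, 20, 0, 0, 0, 0],
    [0, 30, -10, 0, 0, 0],
    [0, 20, -35, 0, 0, 0],
    [0, 0, -40, 0, 0, 0],
    [0, 0, -30, 0, 0, 0],
  ],
)

```text
time: 5.7
eef_pos: [0.619, -0.2095, 0.2299]
ee_rot: [[0.993, 0.117, -0.012], [0.117, -0.993, 0.007], [-0.011, -0.009, -1.0]]
force: [0.1, 1.0, -0.1]
grip_width: 0.005
```

Run:
```python
from h import *
st();d=shot('scene');t=shot('top')
cv2.imwrite('pics/r_s.png',d['pixels'][:,:,::-1]);cv2.imwrite('pics/r_t.png',t['pixels'][:,:,::-1])
e=cv2.resize(t['pixels'][170:225,195:285,::-1],None,fx=8,fy=5.3,interpolation=cv2.INTER_CUBIC)
c=cv2.resize(d['pixels'][175:230,220:310,::-1],None,fx=8,fy=5.3,interpolation=cv2.INTER_CUBIC)
o=np.vstack([c,e]);cv2.imwrite('pics/p4.png',o);print(o.shape,c.shape)
for n,dd in(('scene',d),('top',t)):
  for th in('parallel_a','mallet'):
    for x in env.cut_out(th,n): print(n,th,round(x['confidence'],2),np.round(x['rect'],1))
```

```text
t 5.7 p [ 0.619  -0.2095  0.2299] V [  21.  -177.2] f [ 0.1  1.  -0.1] w 0.005 ang 6.7 q [ 0.4   0.93 -0.3   1.23  0.28  1.03  0.19]
(584, 720, 3) (292, 720, 3)
scene parallel_a 0.88 [176.4 221.8  60.9  34.6]
scene parallel_a 0.68 [277.  206.7  65.   16.7]
scene parallel_a 0.67 [271.6 215.9  66.6  20.9]
scene parallel_a 0.52 [275.6 205.6  40.9  31.6]
scene mallet 0.82 [119.6 154.   50.   70.2]
scene mallet 0.79 [186.7 159.8  16.8  37. ]
top parallel_a 0.59 [235.6 197.6  52.5   8.8]
top parallel_a 0.4 [254.  184.8   6.4   3. ]
top mallet 0.85 [389.  192.   33.2  67.4]
top mallet 0.8 [334.8 228.4  23.3  46.8]
top mallet 0.64 [230.8 189.2  35.4  20.7]
```

View pics/p4.png

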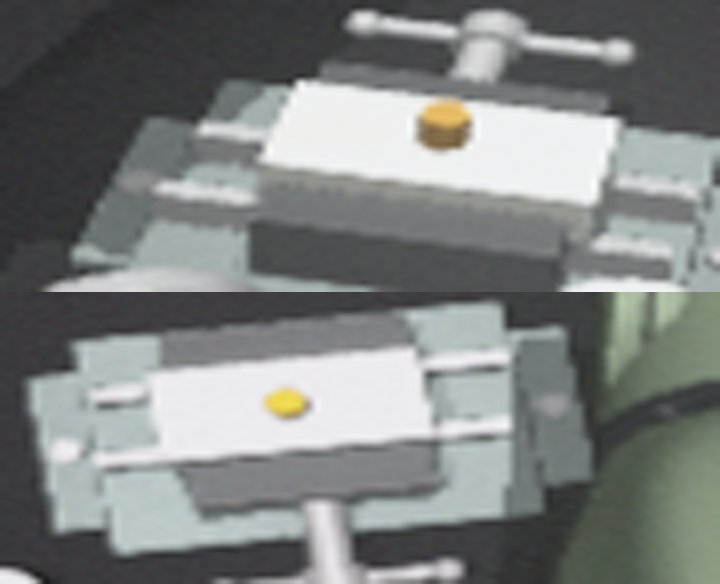

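Both parallels now stick out at both ends. Scene half: a spans (197,130) to (698,190), b spans (153,190) to (672,254). Top half: a spans (93,462) to (512,427), b spans (90,397) to (512,358).

Run:
```python
from h import *
t=shot('top');d=shot('scene')
f=lambda u,z=.055:np.round(toV(atz(t,[u[0]/8+195-.4,(u[1]-292)/5.31+170-.4],z))*1000,1)
g=lambda u,z=.055:np.round(toV(atz(d,[u[0]/8+220-.4,u[1]/5.31+175-.4],z))*1000,1)
print('a',f((93,462)),f((512,427)),g((197,130)),g((698,190)))
print('b',f((90,397)),f((512,358)),g((153,190)),g((672,254)))
print('bed',[f(x,.03) for x in((75,342),(115,553),(505,303),(545,512))])
print('spec',[f(x,.097) for x in((148,377),(160,455),(415,348),(437,437))],[g(x,.097) for x in((298,80),(620,120),(258,163),(598,208))])
st();P=plan([.494,-.372,.24],down(np.radians(20.6+90)-np.pi))
```

```text
a [-24.1  97.9] [-26.3 -91.4] [-18.4 -92.7] [-21.4  95.9]
b [19.9 93.8] [ 20.2 -97.9] [ 28.1 -96.8] [24.9 93.3]
bed [array([61.5, 99.2]), array([-85.6,  99.3]), array([  61.5, -100.4]), array([-84.7, -98.6])]
spec [array([24.9, 61.5]), array([-26.6,  62.8]), array([ 27.9, -56.1]), array([-31.4, -57.7])] [array([-27.2, -56.4]), array([-27.3,  62. ]), array([ 34.3, -55.7]), array([34.9, 64.6])]
t 6.1 p [ 0.6189 -0.2085  0.2267] V [  20.9 -176.2] f [-1.2 -0.6 -0. ] w 0.003 ang 6.8 q [ 0.4   0.93 -0.3   1.24  0.28  1.03  0.19]
[[-12.0,12.3,-1.1,0.0,0.001,0.111],[-10.5,13.5,-1.1,0.0,0.001,0.111],[-9.0,14.6,-1.1,0.0,0.001,0.111],[-7.3,15.5,-1.1,0.0,0.002,0.111],[-5.5,16.2,-1.1,0.0,0.001,0.111]]
[[-3.7,16.7,-1.1,0.0,0.002,0.111],[-1.8,17.1,-1.1,0.0,0.001,0.111],[0.1,17.1,-1.1,0.0,0.001,0.111],[2.0,17.0,-1.1,0.001,0.002,0.111],[3.9,16.7,-1.1,0.0,0.001,0.11]]
[[5.7,16.2,-1.1,0.001,0.002,0.111],[7.4,15.5,-1.1,0.0,0.001,0.11]]
```

Run:
```python
import cv2,numpy as np
t=cv2.imread('pics/r_t.png')[200:256,310:360];s=cv2.imread('pics/r_s.png')[125:185,165:215]
f=lambda i:cv2.convertScaleAbs(cv2.resize(i,None,fx=8,fy=8,interpolation=cv2.INTER_CUBIC),alpha=2,beta=20)
t=f(t);s=f(s);o=np.zeros((480,800,3),np.uint8);o[:t.shape[0],:400]=t;o[:,400:]=s;cv2.imwrite('pics/p5.png',o)
```

```text
(no output)
```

View pics/p5.png

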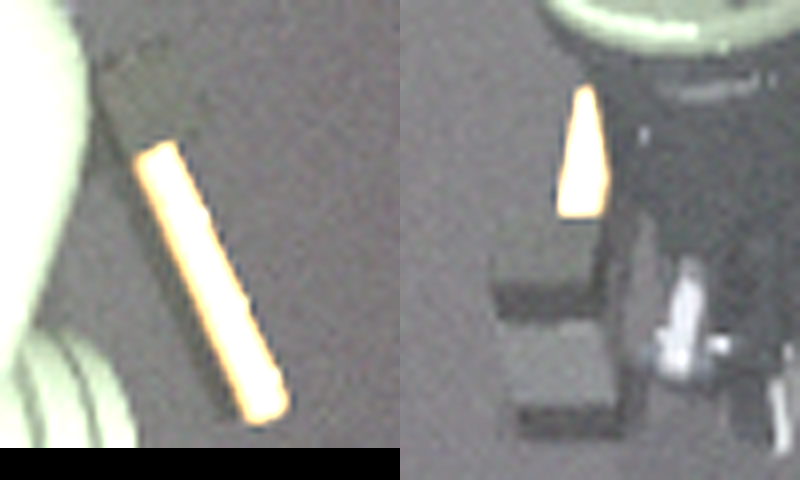

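Request:
send_rows(
  jaw=85,
  series=[
    [-12, 12.3, -1.1, 0, 0, 0.111],
    [-10.5, 13.5, -1.1, 0, 0, 0.111],
    [-9, 14.6, -1.1, 0, 0, 0.111],
    [-7.3, 15.5, -1.1, 0, 0.002, 0.111],
    [-5.5, 16.2, -1.1, 0, 0, 0.111],
  ],
)

```text
time: 6.52
eef_pos: [0.5658, -0.2741, 0.2279]
ee_rot: [[0.901, -0.434, -0.017], [-0.434, -0.901, 0.012], [-0.021, -0.003, -1.0]]
force: [-0.0, 0.0, 0.1]
grip_width: 0.706
```

Request:
send_rows(
  series=[
    [-3.7, 16.7, -1.1, 0, 0, 0.111],
    [-1.8, 17.1, -1.1, 0, 0, 0.111],
    [0, 17.1, -1.1, 0, 0, 0.111],
    [2, 17, -1.1, 0, 0.002, 0.111],
    [3.9, 16.7, -1.1, 0, 0, 0.111],
  ],
)

```text
time: 6.93
eef_pos: [0.5089, -0.343, 0.2302]
ee_rot: [[0.513, -0.858, -0.02], [-0.858, -0.513, 0.013], [-0.022, 0.011, -1.0]]
force: [0.1, -1.0, 1.1]
grip_width: 0.996
```

The top half shows the head's corners near (102,75), (165,45), (200,110) and (140,145), with the handle running from (157,150) to (267,412). The scene half shows the head's front bottom edge from (517,437) to (622,437).

Run:
```python
from h import *
t=shot('top');d=shot('scene')
f=lambda u,z:np.round(atz(t,np.array(u)/8+[310,200]-.4,z)[:2]*1000)
g=lambda u,z:np.round(atz(d,(np.array(u)-[400,0])/8+[165,125]-.4,z)[:2]*1000)
print('head',[f(u,.095) for u in((102,75),(165,45),(200,110),(140,145))],'handle',f((157,150),.057),f((267,412),.053))
print('sc bottom',g((517,437),0),g((622,437),0),'top',g((497,285),.095),g((590,285),.095),'hend',g((587,86),.05))
st();P=plan([.494,-.372,.2],down(np.radians(-69.4)))
```

```text
head [array([ 505., -349.]), array([ 518., -377.]), array([ 489., -391.]), array([ 475., -365.])] handle [ 472. -380.] [ 355. -425.]
sc bottom [ 521. -387.] [ 505. -346.] top [ 527. -376.] [ 514. -342.] hend [ 353. -434.]
t 7.03 p [ 0.5077 -0.3448  0.2304] V [-104.8 -299.1] f [ 0.4 -0.6 -0.1] w 0.999 ang -59.3 q [ 0.55  0.86 -0.01  1.4   0.01  0.9  -0.5 ]
[[8.5,12.7,15.2,0.007,0.01,0.089],[9.5,11.9,15.1,0.007,0.01,0.088]]
```

Request:
send_rows(
  series=[
    [8.5, 12.7, 15.2, 0.007, 0.01, 0.089],
    [9.5, 11.9, 15.1, 0.007, 0.01, 0.088],
    [0, 0, 0, 0, 0, 0],
  ],
)

```text
time: 7.28
eef_pos: [0.4947, -0.3714, 0.198]
ee_rot: [[0.351, -0.936, 0.001], [-0.936, -0.351, 0.0], [0.0, -0.001, -1.0]]
force: [-0.2, -0.1, 0.6]
grip_width: 0.992
```

Run:
```python
from h import *
st();P=plan([.494,-.372,.130],down(np.radians(-69.2)),step=20)
```

```text
t 7.28 p [ 0.4947 -0.3714  0.198 ] V [-120.8 -324.1] f [-0.2 -0.1  0.6] w 0.992 ang -69.5 q [ 0.58  0.9   0.03  1.44 -0.04  0.8  -0.59]
[[0.1,0.2,17.0,-0.0,-0.0,-0.001],[0.1,0.2,17.0,-0.0,-0.0,-0.001],[0.1,0.2,17.0,-0.0,-0.0,-0.001],[0.0,0.3,17.0,-0.001,-0.0,-0.001]]
```

Request:
send_rows(
  series=[
    [0, 0.2, 17, 0, 0, 0],
    [0, 0.2, 17, 0, 0, 0],
    [0, 0.2, 17, 0, 0, 0],
    [0, 0.2, 14, 0, 0, 0],
    [0, 0, 0, 0, 0, 0],
  ],
)

```text
time: 7.7
eef_pos: [0.4967, -0.3676, 0.1299]
ee_rot: [[0.368, -0.93, 0.0], [-0.93, -0.368, 0.004], [-0.004, -0.002, -1.0]]
force: [-0.5, 0.2, -0.3]
grip_width: 0.996
```

Request:
send_rows(
  jaw=0,
  series=[
    [0, 0, 0, 0, 0, 0],
    [0, 0, 0, 0, 0, 0],
    [0, 0, 0, 0, 0, 0],
    [0, 0, 0, 0, 0, 0],
    [0, 0, 0, 0, 0, 0],
  ],
)

```text
time: 8.12
eef_pos: [0.4986, -0.3661, 0.1324]
ee_rot: [[0.375, -0.927, 0.002], [-0.927, -0.375, 0.004], [-0.003, -0.003, -1.0]]
force: [-0.2, -0.7, -5.0]
grip_width: 0.486
```

Run:
```python
from h import *
st()
```

```text
t 8.12 p [ 0.4986 -0.3661  0.1324] V [-116.2 -319.3] f [-0.2 -0.7 -5. ] w 0.486 ang -68.0 q [ 0.57  1.    0.02  1.47 -0.03  0.67 -0.58]
```

Run:
```python
from h import *
A=down(VA-np.pi/2)
P=plan([.50,-.366,.23],down(np.radians(-68)),step=33)
P=plan([*vw(.005,-.042),.27],A,P=P)
```

```text
[[0.0,-0.5,-32.5,-0.001,0.001,0.0],[0.1,-0.5,-32.5,-0.001,0.001,0.0],[0.1,-0.5,-32.6,-0.001,0.001,0.0]]
[[-26.1,-21.1,-4.4,-0.0,0.0,0.03],[-26.7,-20.3,-4.4,-0.0,0.0,0.03],[-27.3,-19.5,-4.4,-0.0,0.0,0.03],[-27.9,-18.7,-4.4,-0.0,0.0,0.03],[-28.5,-17.8,-4.4,-0.0,0.0,0.03]]
[[-29.0,-17.0,-4.5,-0.0,0.0,0.03],[-29.5,-16.1,-4.4,-0.0,0.0,0.031],[-29.9,-15.1,-4.5,-0.0,0.0,0.03],[-30.4,-14.3,-4.4,-0.0,0.0,0.031]]
```

Request:
send_rows(
  series=[
    [0, 0, -32, 0, 0, 0],
    [0, 0, -32, 0, 0, 0],
    [0, 0, -32, 0, 0, 0],
    [-26, -21, -10, 0, 0, 0.03],
    [-26.7, -20.3, -8, 0, 0, 0.03],
  ],
)

```text
time: 8.53
eef_pos: [0.514, -0.3063, 0.2495]
ee_rot: [[0.31, -0.951, -0.004], [-0.951, -0.31, 0.005], [-0.006, 0.003, -1.0]]
force: [1.6, 2.1, -6.8]
grip_width: 0.485
```

Request:
send_rows(
  series=[
    [-27.3, -19.5, -4.4, 0, 0, 0.03],
    [-27.9, -18.7, -4.4, 0, 0, 0.03],
    [-28.5, -17.8, -4.4, 0, 0, 0.03],
    [-29, -17, -4.4, 0, 0, 0.03],
    [-29, -16, 0, 0, 0, 0.03],
  ],
)

```text
time: 8.95
eef_pos: [0.5655, -0.1406, 0.2723]
ee_rot: [[0.154, -0.988, -0.001], [-0.988, -0.154, 0.004], [-0.004, 0.0, -1.0]]
force: [1.2, -0.2, -5.2]
grip_width: 0.486
```

Run:
```python
from h import *
st();A=down(VA-np.pi/2)
P=plan([*vw(.005,-.042),.265],A,step=20)
```

```text
t 8.95 p [ 0.5655 -0.1406  0.2723] V [ -24.5 -102.7] f [ 1.2 -0.2 -5.2] w 0.486 ang -81.1 q [ 0.12  0.76  0.15  1.5  -0.14  0.89 -1.11]
[[-14.8,-8.0,1.9,0.0,0.001,0.011],[-15.0,-7.8,1.9,0.0,0.001,0.01],[-15.0,-7.7,1.8,0.0,0.001,0.011],[-15.1,-7.6,1.8,0.001,0.001,0.01]]
```

Request:
send_rows(
  series=[
    [-14.8, -8, 1.9, 0, 0, 0.011],
    [-15, -7.8, 1.9, 0, 0, 0.01],
    [-14, -7, 1.8, 0, 0, 0.01],
    [-9, -4, 1.8, 0, 0, 0.01],
    [0, 0, 0, 0, 0, 0],
  ],
)

```text
time: 9.37
eef_pos: [0.5864, -0.0717, 0.2657]
ee_rot: [[0.12, -0.993, -0.001], [-0.993, -0.12, 0.009], [-0.009, 0.0, -1.0]]
force: [-0.5, 0.3, -6.3]
grip_width: 0.481
```

Run:
```python
from h import *
st();A=down(VA-np.pi/2)
P=plan([*vw(.004,-.042),.24],A,step=20)
d=shot('scene');t=shot('top')
c=cv2.resize(d['pixels'][120:240,210:330,::-1],None,fx=5,fy=5,interpolation=cv2.INTER_CUBIC)
cv2.imwrite('pics/p6.png',c)
```

```text
t 9.37 p [ 0.5864 -0.0717  0.2657] V [  4.  -36.6] f [-0.5  0.3 -6.3] w 0.481 ang -83.1 q [-0.01  0.78  0.17  1.48 -0.16  0.89 -1.24]
[[2.8,0.0,12.8,0.0,0.005,0.004],[2.8,0.0,12.9,0.0,0.004,0.004]]
```

View pics/p6.png

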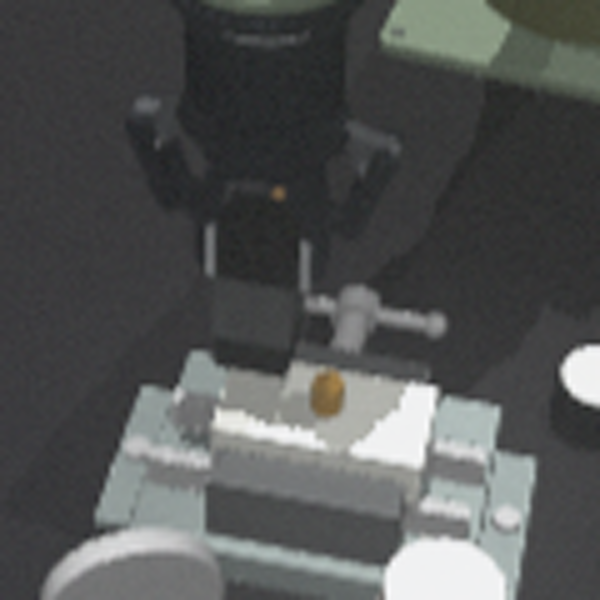

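The mallet hangs upright over the right shoulder. The bottom front edge of its head runs from (213,365) to (292,365), clear of the stud at (327,392).

Request:
send_rows(
  series=[
    [3, 0, 12.8, 0, 0.005, 0.004],
    [2.8, 0, 12.8, 0, 0.004, 0.004],
    [0, 0, 0, 0, 0, 0],
  ],
)

```text
time: 9.72
eef_pos: [0.5859, -0.0837, 0.2406]
ee_rot: [[0.107, -0.994, 0.001], [-0.994, -0.107, -0.004], [0.004, -0.001, -1.0]]
force: [-0.6, 0.2, -5.3]
grip_width: 0.482
```

Run:
```python
from h import *
d=shot('scene')
for u in((213,367),(292,372)): print(toV(atz(d,np.array(u)/5+[210,120]-.4,.135))*1000)
st();A=down(VA-np.pi/2)
P=plan([*vw(.004,-.041),.230],A,step=20)
```

```text
[ 22.58968288 -57.82810473]
[ 15.42750405 -15.1015585 ]
t 9.77 p [ 0.5861 -0.0837  0.2417] V [  2.4 -48.5] f [ 0.2 -1.2 -4.5] w 0.483 ang -83.8 q [ 0.    0.82  0.17  1.51 -0.16  0.83 -1.23]
[[-7.5,-1.6,11.7,-0.002,-0.004,-0.005]]
```

Request:
send_rows(
  series=[
    [-4, -1, 4, 0, -0.003, -0.003],
    [-1, 0, 3, 0, 0, 0],
    [0, 0, 3, 0, 0, 0],
    [0, 0, 3, 0, 0, 0],
  ],
)

```text
time: 10.1
eef_pos: [0.5869, -0.0797, 0.2303]
ee_rot: [[0.109, -0.994, 0.004], [-0.994, -0.109, -0.0], [0.001, -0.004, -1.0]]
force: [0.1, -0.2, -5.9]
grip_width: 0.486
```

Request:
send_rows(
  series=[
    [0, 0, 3, 0, 0, 0],
  ],
)

```text
time: 10.18
eef_pos: [0.587, -0.0797, 0.2273]
ee_rot: [[0.109, -0.994, 0.005], [-0.994, -0.109, -0.0], [0.001, -0.005, -1.0]]
force: [0.5, -2.4, 5.8]
grip_width: 0.482
```

Run:
```python
from h import *
st()
```

```text
t 10.18 p [ 0.587  -0.0797  0.2273] V [  3.7 -44.6] f [ 0.5 -2.4  5.8] w 0.482 ang -83.7 q [ 0.    0.83  0.16  1.52 -0.17  0.8  -1.23]
```

Request:
send_rows(
  series=[
    [0, 0, 3, 0, 0, 0],
  ],
)

```text
time: 10.27
eef_pos: [0.5873, -0.0799, 0.2246]
ee_rot: [[0.109, -0.994, 0.006], [-0.994, -0.109, -0.001], [0.001, -0.006, -1.0]]
force: [-2.2, -2.2, 8.2]
grip_width: 0.483
```

Request:
send_rows(
  series=[
    [0, 0, 3, 0, 0, 0],
  ],
)

```text
time: 10.35
eef_pos: [0.5874, -0.0802, 0.222]
ee_rot: [[0.109, -0.994, 0.007], [-0.994, -0.109, -0.001], [0.002, -0.006, -1.0]]
force: [-4.6, -1.5, 8.3]
grip_width: 0.486
```

Request:
send_rows(
  series=[
    [0, 0, 3, 0, 0, 0],
  ],
)

```text
time: 10.43
eef_pos: [0.5879, -0.0812, 0.2203]
ee_rot: [[0.108, -0.994, 0.009], [-0.994, -0.108, -0.003], [0.004, -0.009, -1.0]]
force: [-6.5, -0.6, 33.5]
grip_width: 0.483
```

Request:
send_rows(
  series=[
    [0, 0, -10, 0, 0, 0],
    [0, 0, -20, 0, 0, 0],
    [0, 0, -20, 0, 0, 0],
    [0, 0, -5, 0, -0.005, 0],
    [-15, 0, 0, 0, 0, 0],
  ],
)

```text
time: 10.85
eef_pos: [0.5854, -0.0689, 0.2778]
ee_rot: [[0.105, -0.994, 0.008], [-0.994, -0.105, 0.001], [0.0, -0.008, -1.0]]
force: [-0.2, -1.1, -5.7]
grip_width: 0.484
```

Request:
send_rows(
  series=[
    [-25, 0, 0, 0, 0, 0],
    [-22, 0, 0, 0, 0, 0],
    [-12, 0, 0, 0, 0, 0],
    [-4, 0, 0, 0, 0, 0],
    [0, 0, 0, 0, 0, 0],
  ],
)

```text
time: 11.27
eef_pos: [0.5781, -0.0021, 0.2768]
ee_rot: [[0.106, -0.994, 0.008], [-0.994, -0.106, 0.003], [-0.002, -0.008, -1.0]]
force: [-0.6, -0.3, -6.2]
grip_width: 0.487
```

Run:
```python
from h import *
st();A=down(VA-np.pi/2)
P=plan([*vw(.004,.045),.25],A,step=12)
```

```text
t 11.27 p [ 0.5781 -0.0021  0.2768] V [ 3.6 33.5] f [-0.6 -0.3 -6.2] w 0.487 ang -83.9 q [-0.15  0.75  0.19  1.52 -0.17  0.88 -1.36]
[[-3.8,-0.0,8.9,-0.003,0.001,-0.002],[-3.8,-0.1,8.9,-0.003,0.0,-0.002],[-3.9,-0.1,9.0,-0.002,0.001,-0.002]]
```

Request:
send_rows(
  series=[
    [-5, 0, 5, -0.005, 0, -0.003],
    [-4, 0, 6, -0.004, 0, -0.003],
    [-1.5, 0, 6, 0, 0, 0],
    [0, 0, 0, 0, 0, 0],
  ],
)

```text
time: 11.6
eef_pos: [0.5771, 0.0062, 0.2573]
ee_rot: [[0.11, -0.994, -0.003], [-0.994, -0.11, 0.0], [-0.0, 0.003, -1.0]]
force: [-0.2, -0.5, -6.2]
grip_width: 0.486
```

Run:
```python
from h import *
st();A=down(VA-np.pi/2)
P=plan([*vw(.004,.045),.24],A,step=12)
```

```text
t 11.6 p [0.5771 0.0062 0.2573] V [ 3.5 41.9] f [-0.2 -0.5 -6.2] w 0.486 ang -83.7 q [-0.16  0.78  0.19  1.54 -0.18  0.84 -1.37]
[[-1.5,-0.2,8.7,0.001,0.0,-0.001],[-1.6,-0.3,8.6,0.002,0.0,-0.001]]
```

Request:
send_rows(
  series=[
    [-1.5, 0, 8, 0, 0, 0],
    [-1, 0, 7, 0, 0, 0],
    [-0.5, 0, 4, 0, 0, 0],
  ],
)

```text
time: 11.85
eef_pos: [0.5769, 0.0081, 0.2366]
ee_rot: [[0.109, -0.994, -0.002], [-0.994, -0.109, -0.001], [0.0, 0.002, -1.0]]
force: [0.1, -0.3, -5.6]
grip_width: 0.483
```

Request:
send_rows(
  series=[
    [0, 0, 3, 0, 0, 0],
    [0, 0, 3, 0, 0, 0],
  ],
)

```text
time: 12.02
eef_pos: [0.5767, 0.0079, 0.2292]
ee_rot: [[0.108, -0.994, -0.003], [-0.994, -0.108, -0.001], [0.0, 0.003, -1.0]]
force: [0.2, -0.4, -4.8]
grip_width: 0.481
```

Request:
send_rows(
  series=[
    [0, 0, 3, 0, 0, 0],
  ],
)

```text
time: 12.1
eef_pos: [0.5767, 0.0078, 0.2259]
ee_rot: [[0.108, -0.994, -0.003], [-0.994, -0.108, -0.001], [0.0, 0.003, -1.0]]
force: [-0.3, 0.5, -6.4]
grip_width: 0.483
```

Request:
send_rows(
  series=[
    [0, 0, 3, 0, 0, 0],
  ],
)

```text
time: 12.18
eef_pos: [0.5768, 0.0077, 0.2226]
ee_rot: [[0.108, -0.994, -0.003], [-0.994, -0.108, -0.001], [0.001, 0.003, -1.0]]
force: [-0.2, -0.2, -4.2]
grip_width: 0.482
```

Request:
send_rows(
  series=[
    [0, 0, 3, 0, 0, 0],
  ],
)

```text
time: 12.27
eef_pos: [0.5768, 0.008, 0.2198]
ee_rot: [[0.108, -0.994, -0.003], [-0.994, -0.108, -0.0], [0.0, 0.003, -1.0]]
force: [-16.1, 2.3, 72.0]
grip_width: 0.489
```

Request:
send_rows(
  series=[
    [0, 0, 2, 0, 0, 0],
  ],
)

```text
time: 12.35
eef_pos: [0.5772, 0.008, 0.2198]
ee_rot: [[0.108, -0.994, -0.0], [-0.994, -0.108, 0.0], [-0.0, 0.0, -1.0]]
force: [-19.4, 1.8, 71.7]
grip_width: 0.482
```

Request:
send_rows(
  series=[
    [0, 0, -8, 0, 0, 0],
    [0, 0, -20, 0, 0, 0],
    [0, 0, -20, 0, 0, 0],
    [0, 0, -5, 0, 0, 0],
    [15, 0, 0, 0, 0, 0],
  ],
)

```text
time: 12.77
eef_pos: [0.5788, -0.0046, 0.2752]
ee_rot: [[0.111, -0.994, 0.001], [-0.994, -0.111, 0.002], [-0.002, -0.001, -1.0]]
force: [0.2, 1.7, -6.6]
grip_width: 0.487
```

Request:
send_rows(
  series=[
    [24, 0, 0, 0, 0, 0],
    [22, 0, 0, 0, 0, 0],
    [12, 0, 0, 0, 0, 0],
    [4, 0, 0, 0, 0, 0],
    [0, 0, 0, 0, 0, 0],
  ],
)

```text
time: 13.18
eef_pos: [0.5859, -0.0701, 0.2733]
ee_rot: [[0.111, -0.994, 0.001], [-0.994, -0.111, 0.001], [-0.001, -0.001, -1.0]]
force: [-0.2, 0.7, -5.9]
grip_width: 0.484
```

Run:
```python
from h import *
st();A=down(VA-np.pi/2)
P=plan([*vw(.004,-.042),.245],A,step=12)
```

```text
t 13.18 p [ 0.5859 -0.0701  0.2733] V [  3.7 -35. ] f [-0.2  0.7 -5.9] w 0.484 ang -83.7 q [-0.02  0.77  0.18  1.47 -0.16  0.91 -1.26]
[[2.4,-0.1,9.4,-0.0,0.0,-0.001],[2.3,-0.1,9.4,-0.001,0.001,-0.0],[2.4,-0.1,9.4,-0.0,0.0,-0.001]]
```

Request:
send_rows(
  series=[
    [3, 0, 9, 0, 0, 0],
    [2, 0, 9, 0, 0, 0],
    [1, 0, 9, 0, 0, 0],
    [0, 0, 7, 0, 0, 0],
    [0, 0, 4, 0, 0, 0],
  ],
)

```text
time: 13.6
eef_pos: [0.5865, -0.0725, 0.2306]
ee_rot: [[0.114, -0.993, 0.0], [-0.993, -0.114, 0.004], [-0.004, -0.001, -1.0]]
force: [0.4, -0.1, -5.5]
grip_width: 0.486
```

Request:
send_rows(
  series=[
    [0, 0, 3, 0, 0, 0],
    [0, 0, 3, 0, 0, 0],
  ],
)

```text
time: 13.77
eef_pos: [0.5863, -0.0717, 0.223]
ee_rot: [[0.115, -0.993, -0.001], [-0.993, -0.115, 0.004], [-0.004, 0.001, -1.0]]
force: [0.3, 0.2, -5.2]
grip_width: 0.482
```

Request:
send_rows(
  series=[
    [0, 0, 2.5, 0, 0, 0],
  ],
)

```text
time: 13.85
eef_pos: [0.5863, -0.0714, 0.2201]
ee_rot: [[0.115, -0.993, -0.001], [-0.993, -0.115, 0.004], [-0.004, 0.001, -1.0]]
force: [-0.3, 0.7, -4.8]
grip_width: 0.483
```

Request:
send_rows(
  series=[
    [0.3, 0, 1.5, 0, 0, 0],
  ],
)

```text
time: 13.93
eef_pos: [0.5866, -0.0715, 0.2198]
ee_rot: [[0.116, -0.993, 0.0], [-0.993, -0.116, 0.004], [-0.004, -0.001, -1.0]]
force: [-14.8, 2.9, 49.1]
grip_width: 0.483
```

Request:
send_rows(
  series=[
    [0.3, 0, 1, 0, 0, 0],
  ],
)

```text
time: 14.02
eef_pos: [0.5865, -0.0715, 0.22]
ee_rot: [[0.116, -0.993, 0.0], [-0.993, -0.116, 0.005], [-0.005, -0.001, -1.0]]
force: [-8.3, 3.0, 13.6]
grip_width: 0.488
```

Both shoulders stop hard at the same TCP height, 0.2198 m, so the block sits level. Next the mallet goes back.

Request:
send_rows(
  series=[
    [0, 0, -8, 0, 0, 0],
    [0, 0, -20, 0, 0, 0],
    [0, 0, -20, 0, 0, 0],
    [0, 0, -8, 0, 0, 0],
    [0, 0, 0, 0, 0, 0],
  ],
)

```text
time: 14.43
eef_pos: [0.5865, -0.0716, 0.2795]
ee_rot: [[0.116, -0.993, 0.002], [-0.993, -0.116, 0.005], [-0.005, -0.002, -1.0]]
force: [-0.3, -0.6, -5.7]
grip_width: 0.483
```

Run:
```python
from h import *
st()
P=plan([.49,-.355,.25],down(np.radians(-69)),step=33)
```

```text
t 14.43 p [ 0.5865 -0.0716  0.2795] V [  4.1 -36.5] f [-0.3 -0.6 -5.7] w 0.483 ang -83.4 q [-0.02  0.77  0.17  1.46 -0.16  0.92 -1.25]
[[27.0,12.9,2.8,-0.0,0.0,-0.025],[26.7,13.5,2.8,-0.0,0.0,-0.025],[26.4,14.2,2.8,-0.0,0.001,-0.025],[26.0,14.9,2.8,-0.0,0.0,-0.025],[25.6,15.5,2.8,-0.0,0.001,-0.025]]
[[25.2,16.1,2.9,-0.001,0.0,-0.025],[24.8,16.8,2.9,-0.0,0.001,-0.025],[24.4,17.4,2.9,-0.001,0.0,-0.025],[24.0,18.0,2.9,-0.0,0.001,-0.025],[23.5,18.5,2.9,-0.001,0.0,-0.025]]
```

Request:
send_rows(
  series=[
    [27, 12.9, 0, 0, 0, -0.025],
    [26.7, 13.5, 2, 0, 0, -0.025],
    [26.4, 14.2, 2.8, 0, 0, -0.025],
    [26, 14.9, 2.8, 0, 0, -0.025],
    [25.6, 15.5, 2.8, 0, 0, -0.025],
  ],
)

```text
time: 14.85
eef_pos: [0.5396, -0.2105, 0.2651]
ee_rot: [[0.255, -0.967, 0.004], [-0.967, -0.255, 0.009], [-0.008, -0.006, -1.0]]
force: [1.3, -0.0, -5.2]
grip_width: 0.484
```

Request:
send_rows(
  series=[
    [25.2, 16.1, 2.9, 0, 0, -0.025],
    [24.8, 16.8, 2.9, 0, 0, -0.025],
    [24, 17, 2.9, 0, 0, -0.025],
    [12, 9, 10, 0, 0, -0.02],
    [0, 0, 10, 0, 0, 0],
  ],
)

```text
time: 15.27
eef_pos: [0.5022, -0.3206, 0.2312]
ee_rot: [[0.345, -0.939, 0.002], [-0.939, -0.345, 0.007], [-0.006, -0.004, -1.0]]
force: [-0.0, -0.4, -5.8]
grip_width: 0.486
```

Run:
```python
from h import *
st();o=env.get_obs();a=np.arctan2(o['ee_rot'][1][0],o['ee_rot'][0][0])
P=plan([*o['eef_pos'][:2],.15],down(a),step=25)
```

```text
t 15.27 p [ 0.5022 -0.3206  0.2312] V [-107.6 -274.5] f [-0.  -0.4 -5.8] w 0.486 ang -69.8 q [ 0.5   0.83  0.04  1.5  -0.05  0.82 -0.66]
[[0.1,0.1,20.3,-0.001,0.001,-0.0],[0.1,0.1,20.3,-0.001,0.002,-0.0],[0.1,0.0,20.3,-0.001,0.001,-0.0],[0.0,0.0,20.3,-0.001,0.002,-0.0]]
```

Request:
send_rows(
  series=[
    [5, 2, 20, 0, 0.002, 0],
    [5, 2, 20, 0, 0.001, 0],
    [3, 1, 20, 0, 0.001, 0],
    [0, 0, 16, 0, 0, 0],
    [0, 0, 5, 0, 0, 0],
  ],
)

```text
time: 15.68
eef_pos: [0.5009, -0.3341, 0.1418]
ee_rot: [[0.343, -0.94, 0.002], [-0.939, -0.343, 0.005], [-0.004, -0.003, -1.0]]
force: [-0.2, 0.4, -5.8]
grip_width: 0.487
```

Run:
```python
from h import *
st()
```

```text
t 15.68 p [ 0.5009 -0.3341  0.1418] V [-110.4 -287.7] f [-0.2  0.4 -5.8] w 0.487 ang -70.0 q [ 0.52  0.96  0.03  1.54 -0.05  0.64 -0.64]
```

Request:
send_rows(
  series=[
    [0, 0, 4, 0, 0, 0],
    [0, 0, 3, 0, 0, 0],
  ],
)

```text
time: 15.85
eef_pos: [0.5008, -0.333, 0.1332]
ee_rot: [[0.343, -0.939, 0.0], [-0.939, -0.343, 0.007], [-0.006, -0.003, -1.0]]
force: [-0.3, 0.2, -6.7]
grip_width: 0.483
```

Request:
send_rows(
  series=[
    [0, 0, 2, 0, 0, 0],
  ],
)

```text
time: 15.93
eef_pos: [0.501, -0.3328, 0.1312]
ee_rot: [[0.343, -0.939, 0.0], [-0.939, -0.343, 0.007], [-0.006, -0.003, -1.0]]
force: [-0.8, -0.2, -5.6]
grip_width: 0.485
```

Request:
send_rows(
  series=[
    [0, 0, 1, 0, 0, 0],
  ],
)

```text
time: 16.02
eef_pos: [0.5012, -0.3327, 0.131]
ee_rot: [[0.343, -0.939, 0.001], [-0.939, -0.343, 0.006], [-0.006, -0.003, -1.0]]
force: [-6.0, 2.2, 16.1]
grip_width: 0.481
```

Request:
send_rows(
  series=[
    [0, 0, 0.8, 0, 0, 0],
  ],
)

```text
time: 16.1
eef_pos: [0.5013, -0.3327, 0.131]
ee_rot: [[0.343, -0.939, 0.002], [-0.939, -0.343, 0.006], [-0.005, -0.003, -1.0]]
force: [-0.4, 0.6, -3.6]
grip_width: 0.482
```

Request:
send_rows(
  jaw=85,
  series=[
    [0, 0, 0, 0, 0, 0],
    [0, 0, 0, 0, 0, 0],
    [0, 0, 0, 0, 0, 0],
    [0, 0, 0, 0, 0, 0],
    [0, 0, 0, 0, 0, 0],
  ],
)

```text
time: 16.52
eef_pos: [0.5029, -0.3332, 0.134]
ee_rot: [[0.344, -0.939, 0.007], [-0.939, -0.344, 0.003], [-0.0, -0.007, -1.0]]
force: [-0.3, -0.7, -0.1]
grip_width: 0.997
```

Request:
send_rows(
  series=[
    [0, 0, -15, 0, 0, 0],
    [0, 0, -30, 0, 0, 0],
    [0, 0, -35, 0, 0, 0],
    [0, 0, -35, 0, 0, 0],
    [0, 0, -20, 0, 0, 0],
  ],
)

```text
time: 16.93
eef_pos: [0.5009, -0.3327, 0.2701]
ee_rot: [[0.344, -0.939, 0.0], [-0.939, -0.344, 0.007], [-0.006, -0.003, -1.0]]
force: [0.5, -1.0, 0.8]
grip_width: 0.994
```

Request:
send_rows(
  series=[
    [20, 25, 0, 0, 0, 0],
    [20, 25, 0, 0, 0, 0],
    [20, 25, 0, 0, 0, 0],
    [10, 10, 0, 0, 0, 0],
    [0, 0, 0, 0, 0, 0],
  ],
)

```text
time: 17.35
eef_pos: [0.4452, -0.4309, 0.2764]
ee_rot: [[0.348, -0.938, 0.009], [-0.938, -0.348, 0.001], [0.002, -0.009, -1.0]]
force: [-0.5, 0.2, -0.1]
grip_width: 0.995
```

Run:
```python
from h import *
st();d=shot('scene');t=shot('top')
e=cv2.resize(t['pixels'][150:240,185:350,::-1],None,fx=4.8,fy=3.2,interpolation=cv2.INTER_CUBIC)
c=cv2.resize(d['pixels'][130:260,170:350,::-1],None,fx=4.4,fy=2.4,interpolation=cv2.INTER_CUBIC)
o=np.vstack([c[:,:792],e[:,:792]]);cv2.imwrite('pics/p7.png',o);print(o.shape,c.shape)
```

```text
t 17.35 p [ 0.4452 -0.4309  0.2764] V [-176.5 -377.7] f [-0.5  0.2 -0.1] w 0.995 ang -69.7 q [ 0.71  0.81  0.03  1.35 -0.03  0.98 -0.47]
(600, 792, 3) (312, 792, 3)
```

View pics/p7.png

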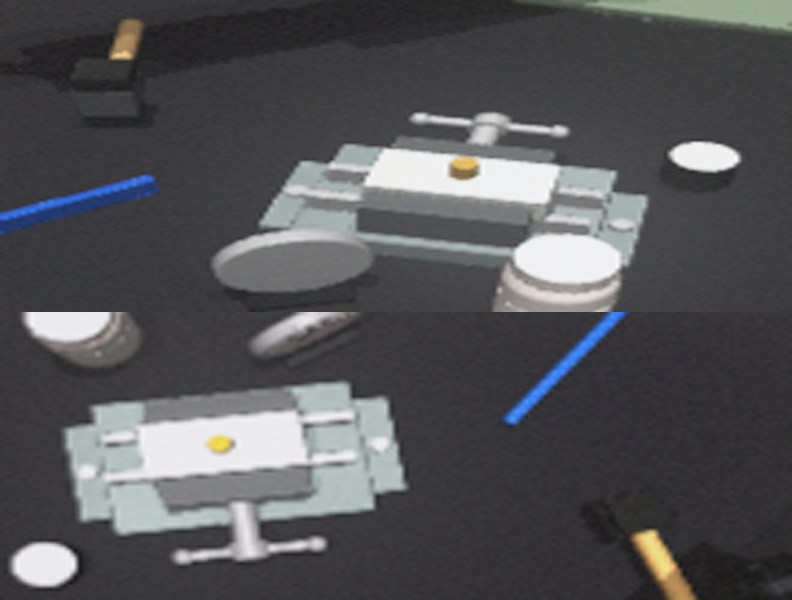

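The mallet stands upright on the bench at (110,90) in the scene half. The block is down and both parallels stick out at both ends. The bottle, dial and tin are where they stood; the beaker is outside this crop and was never approached.

Run:
```python
from h import *
t=shot('top');d=shot('scene')
f=lambda u,z=.055:np.round(toV(atz(t,[u[0]/4.8+185-.4,(u[1]-312)/3.2+150-.4],z))*1000,1)
print('b',f((102,438)),f((354,414)),'a',f((107,478)),f((356,457)))
print([np.round(x['rect'],1) for x in env.cut_out('beaker','top')[:1]])
env.close_job()
```

```text
b [21.3 93.6] [ 22.3 -97.3] a [-23.9  95.5] [-26.  -92.1]
[array([124.5, 209.8,  28.3,  20.8])]
the job is handed in; nothing more can be done
```

The job is handed in at about 17.5 s of the 72 s: both parallels are centred to within about 2 mm, and the specimen is tapped down onto them. The mallet is standing back on the bench.

- **Parallels:** I pushed each one along with the closed fingertips. In the last picture the middle of parallel a is at about y = +2 mm and that of b at about -2 mm from the vise centre. My measurement is good to about 1–2 mm, so they are not exactly even: each end sticks out up to about 4 mm more than the other. I judged this close enough and did not push them again.
- **Seating:** I tapped the right shoulder, then the left, then the right again, with the mallet only.
    - The right end slid down about 7 mm to a hard stop. The left end had already come down with it.
    - Both shoulders stopped at the same height, 0.2198 m at the tool. Allowing for the mallet, that puts the specimen's top about 89 mm above the bench, which is the seated height.
    - I did not push the parallels to test that they are locked.
- **Forces:** The highest vertical wrist force I read was 72 N, on the left shoulder, against the 120 N limit.
- **Mallet and other things:** The mallet stands upright, about 40 mm from where it started. The bottle, dial and tin look undisturbed in the last picture. The beaker's detection in the top view came out within about 2 pixels of the first one.

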